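# Heft the moisture canisters with tongs and hold up the soaked one

### The arm

A 6-joint arm with a two-finger parallel gripper is mounted at the origin on the work surface. World frame = base frame: x ahead of the robot, y to its left, z up, the work surface at z = 0. Lengths are in m, angles in rad, forces in N, time in s.
With the tool pointing down it reaches from about 0.35 to 0.975 m from the base axis. Payload 4.9 kg.
Tool frame: the origin (TCP) lies between the finger pads; the fingertips stand 19 mm ahead of it and the grasp point (between the pads) is the TCP; z points along the fingers, y is the direction in which the jaws open and shut (so a half turn about z gives the same grasp; the last joint's range is limited). The gripper opens to 85 mm and grips with 20 to 120 N. Pads are 22 mm wide; open, the fingers measure 114 mm over their backs; the gripper's body (76 mm by 85 mm) begins 54 mm behind the grasp point. The pads swing forward as they close: fully open they stand 13 mm farther back than shut.
Start: joints at [1.221, 0.053, 1.613, -0, 1.476, -0.119], TCP at [0.143, 0.608, 0.25] pointing down, gripper open.
Joint ranges: [-3.01, 3.01], [-1.01, 2.22], [0.06, 2.58], [-1.02, 4.17], [0.09, 2.62], [-3.14, 3.14]. Speed limits (rad/s): [2.57, 2.57, 3.14, 3.14, 3.14, 3.14].

### API

Orientations are given as a unit quaternion [w, x, y, z].
In Python, from plant import state, grab_frame, calibration, job_done gives the robot as it stands. The module is installed in compiled form; this text tells all that it offers.
- The arm moves only by the tool servo_tool, never from a script. Its argument "deltas" is a list that holds one entry, the list of rows, each a list of 5 numbers: the finger opening in mm, from 0 to 85.4, then the shift along the world's x, y, z in mm, then the turn about the world's z in units of 6 degrees (1.0 is 6 degrees). A call has 1 to 5 rows; each row is the pose to reach, as a shift and turn from the pose commanded when the call began; what a row does not reach only later rows make up. A row lasts 1/8 s, in which the tool goes at most 62.5 mm and 10.7 degrees, less where a joint would pass 70% of its speed; a pose out of reach is approached as far as the arm can. A call with a gripper value outside its range is refused whole. The fingers move at their own pace and stop on an object; the grip force is fixed at half the most. Time passes only in rows, so rows that repeat a pose let the fingers close. It gives the time, the measured TCP pose, the force and the opening at its end, in the units of the state.
- state(): the state, without advancing time (a new reading comes with each control period).
- grab_frame(name): name is "side" or "top"; returns the picture (384x512x3 uint8, red, green, blue); there is no depth.
- calibration(name): a dict with "intrinsics" (3x3 intrinsics, pixels), "k1" (the pictures are not rectified: a ray, as slopes to the right and down, at radius r is drawn at 1 + k1 r^2 times it, then the intrinsics apply), "world_from_camera" (4x4, takes a point from camera to world coordinates). Camera axes: x right, y down, z forward; pixel columns grow to the right and rows downward; lengths in m; the calibration is good to about 2 mm. A picture is of the moment at which its call begins. calibration takes no time and is no camera call.
- job_done(): hands the job in, once; it reports no verdict.
The state is a dict: "time": time; "joint_pos": joint angles; "joint_vel": joint speeds; "joint_efforts": joint torques, N m; "tool_pos": TCP position; "tool_rot": TCP orientation; "contact_force": force on the tool from outside, world axes, zero at the start; "ft_torque": the same for the moment, N m; "gripper_width": opening from 0.0 (shut) to 1.0 (fully open).
Only numpy, scipy, OpenCV 4.12 (cv2) and the standard library are available. Lean on these libraries where they do the work, as an engineer would, in place of code of your own. Each camera call takes 0.05 s, during which the arm holds its last target.

### The job

Take the tongs from their caddy and, touching the canisters only with the tongs, heft both look-alike moisture canisters in the yellow tray one at a time to feel which is heavier (the soaked one): lift each clear of the tray for about half a second. Set a hefted canister back upright in the tray without dropping it, lift the soaked one again if it was hefted first, and finish while still holding the soaked one in the tongs, steady and upright, at least 60 mm up off the tray floor and clear of everything, with the light one standing in the tray. Do not tip the canisters over, and leave the jar, funnel and can opener where they are.

Things in the scene. Friction and masses are not known exactly. Their poses are not given: they have to be found in the camera images.
- tongs: steel kitchen tongs, 90 g, standing tips down in the caddy. Origin on the centre line, 150 mm below the two pivots (at y = +10 and -10 mm); z up, y the line along which the two mirrored arms close (a half turn looks the same), x across. Head block 30 (y) x 20 (x) x 14 (z) mm, its top 157 mm above the origin
- tongs_grip (a point): where to squeeze the tongs from above, across y: on the centre line 120 mm above their origin, between the outer grip pads (grey, 20 mm square, on the arms). Width over the pads at rest 51 mm (at their lower edges, 45 mm in the middle), about 37 mm when the tips meet a canister neck. 60 N here gives about 10 N at the tips
- tongs_tips (a point): middle between the tips, 6 mm above the tongs' origin. Tips are inward toes 20 mm wide (x), 12 mm high, 70 mm apart at rest (100 mm over the outside), then 2 to 14 mm above the tongs' origin; 0 to 12 mm above it when closed on a neck
- tong_left (a joint): squeeze angle of the tongs' arms, rad: 0 at rest (open), 0.17 on a canister neck, 0.23 tips nearly touching. Tips move about 4 mm per mm of squeeze. A light spring opens them (about 2.5 N at the pads at rest, 4 N closed), so that squeezing the pads from 51 to 47-49 mm carries the tongs with the tips still 50 to 60 mm apart (40 mm apart at 44 mm)
- caddy: fixed white caddy, an open box 34 (x) x 118 (y) x 65 mm high, walls and floor 5 mm, on a flange 70 x 140 x 4 mm; origin at the centre of its underside. The tongs stand in it with the same yaw, their origin 3.5 mm above the table; lift them straight up 75 mm to clear it
- tray: fixed yellow plastic tray 115 mm (x) x 215 mm (y) x 30 mm high, walls and floor 5 mm, one dividing wall across the middle of y making two bays about 105 x 100 mm, bay centres at y = +52 and -52 mm in its frame; origin at the centre of its underside
- canister_1: canister in a tray bay (either), origin at the centre of its underside, z up: white body 64 mm across, 45 mm high; neck 18 mm across from 45 to 71 mm; grey cap 30 mm across from 71 to 79 mm. Tong tips go round the neck, under the cap. Starts upright, underside 5 mm above the table. The two look the same, but one (either) weighs 180 to 270 g, the other 50 to 75 g
- canister_2: canister in a tray bay (either), origin at the centre of its underside, z up: white body 64 mm across, 45 mm high; neck 18 mm across from 45 to 71 mm; grey cap 30 mm across from 71 to 79 mm. Tong tips go round the neck, under the cap. Starts upright, underside 5 mm above the table. The two look the same, but one (either) weighs 180 to 270 g, the other 50 to 75 g
- jar: bystander: terracotta-coloured ceramic jar with a twist cap, 88 mm across, 115 mm high, origin under its centre, to be left alone
- funnel: bystander: grey silicone funnel standing mouth down, 90 mm across, 95 mm high, origin under its centre, to be left alone
- opener: bystander: chrome can opener lying flat, about 170 mm long along its x and 60 mm wide, 32 mm high, origin under its middle, to be left alone

How it is judged:
By the outcome, as a careful person would: the job done as asked, in the order asked, and still so for the second after the job is handed in, while the arm keeps its last pose, push and grip.
It also fails if it takes over 64 s, if anything falls off the work surface, if the arm or the gripper's body presses on something with over 40 N, if the wrist force passes 120 N, or if a joint passes its speed limit or range.

## Working session

There is one attempt and no reset: what is moved stays moved. The work goes in short steps, Python scripts to look and compute and a tool call to move; the robot and the scene stay as the last step left them, time stands still between calls to the robot, and variables do not carry over. Pictures are saved under pics/ and viewed, and the job is handed in when it is done.

Besides the shell and the picture viewer there is one more tool, called after "Request:" as name([rows], argument=value, ...), one row to a line, values as JSON. servo_tool: Moves the arm, as the interface text tells. Its arguments: {"type":"object","properties":{"deltas":{"type":"array","items":{"type":"array","items":{"type":"array","items":{"type":"number"}}}}},"required":["deltas"]}

```bash
mkdir -p pics; cat > h.py <<'E'
import numpy as np,cv2
from plant import state,grab_frame,calibration,job_done
def save(n,f): cv2.imwrite('pics/'+n,f[:,:,::-1])
def ray(cam,u,v):
    c=calibration(cam);K=np.array(c['intrinsics'],float);k=c['k1'];T=np.array(c['world_from_camera'])
    p=cv2.undistortPoints(np.array([[[u,v]]],float),K,np.array([k,0,0,0,0.]))[0,0]
    return T[:3,3],T[:3,:3]@np.array([p[0],p[1],1])
def onz(cam,u,v,z):
    o,d=ray(cam,u,v);return o+d*(z-o[2])/d[2]
def proj(cam,P):
    c=calibration(cam);K=np.array(c['intrinsics'],float);T=np.linalg.inv(np.array(c['world_from_camera']))
    return cv2.projectPoints(np.array(P,float).reshape(-1,1,3),cv2.Rodrigues(T[:3,:3])[0],T[:3,3],K,np.array([c['k1'],0,0,0,0.]))[0][:,0]
E
python3 - <<'E'
from h import *
s=state();print(s)
for n in('top','side'):
    f=grab_frame(n);save(n+'0.png',f);np.save(n+'0.npy',f);print(calibration(n))
E
```

```text
{'time': 0.0, 'joint_pos': array([ 1.22103161e+00,  5.33014170e-02,  1.61430271e+00,  3.65721835e-05,
        1.47601332e+00, -1.18976881e-01]), 'joint_vel': array([ 0.00070594, -0.00103421, -0.00066013, -0.00069526,  0.0005318 ,
       -0.00026713]), 'joint_efforts': array([ 9.37729892e-04, -3.93688059e+01, -3.70177889e+01,  6.85137775e-05,
        6.99604323e-03, -1.48270686e-05]), 'tool_pos': array([0.1427377 , 0.60787571, 0.24909216]), 'tool_rot': array([-2.52814453e-04,  1.15139676e-01,  9.93348796e-01, -9.80490910e-04]), 'contact_force': array([0.68114439, 0.45747268, 0.65396041]), 'ft_torque': array([-0.01393389,  0.00817285,  0.00785974]), 'gripper_width': 1.0043077833200151}
{'intrinsics': array([[348.52796029,   0.        , 254.47650539],
       [  0.        , 348.52796029, 186.91661401],
       [  0.        ,   0.        ,   1.        ]]), 'k1': -0.09859427787964523, 'world_from_camera': array([[ 0.00476208, -0.99045438,  0.13775864,  0.52953936],
       [-0.99874226, -0.01158677, -0.04878155,  0.01103867],
       [ 0.04991208, -0.13735307, -0.98926383,  0.80246   ],
       [ 0.        ,  0.        ,  0.        ,  1.        ]])}
{'intrinsics': array([[399.18120325,   0.        , 252.33352089],
       [  0.        , 399.18120325, 190.92755887],
       [  0.        ,   0.        ,   1.        ]]), 'k1': -0.030089236355586753, 'world_from_camera': array([[-0.9398564 , -0.22876121,  0.25364985,  0.36065177],
       [-0.34105681,  0.58782496, -0.73358167,  0.72666559],
       [ 0.01871332, -0.77597044, -0.63049162,  0.72873624],
       [ 0.        ,  0.        ,  0.        ,  1.        ]])}
```

View pics/top0.png

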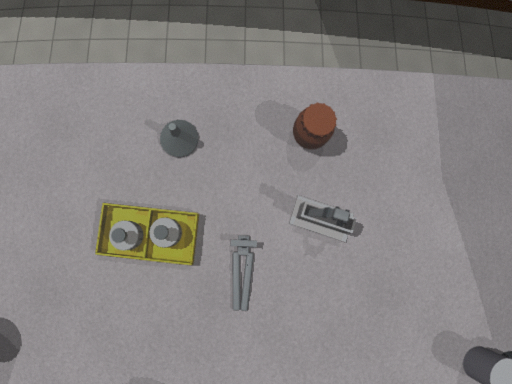

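View pics/side0.png

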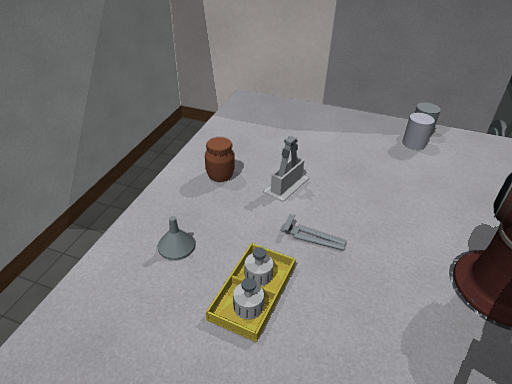

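Top view: the tray is at about (148,235), the canister caps at (119,235) and (161,233), the caddy with the tongs at about (323,219), the opener at (242,270), the jar at (316,125) and the funnel at (180,137). I'll zoom in on the parts that matter.

```bash
python3 - <<'E'
from h import *
t=np.load('top0.npy');s=np.load('side0.npy')
a=cv2.resize(t[190:250,280:370],None,fx=8,fy=8,interpolation=cv2.INTER_CUBIC);save('z1.png',a)
a=cv2.resize(t[195:275,90:205],None,fx=6,fy=6,interpolation=cv2.INTER_CUBIC);save('z2.png',a)
a=cv2.resize(s[130:205,255:320],None,fx=8,fy=8,interpolation=cv2.INTER_CUBIC);save('z3.png',a)
a=cv2.resize(s[235:340,200:305],None,fx=5,fy=5,interpolation=cv2.INTER_CUBIC);save('z4.png',a)
hsv=cv2.cvtColor(t,cv2.COLOR_RGB2HSV)
m=cv2.inRange(hsv,(22,120,50),(38,255,255))
c=max(cv2.findContours(m,cv2.RETR_EXTERNAL,cv2.CHAIN_APPROX_NONE)[0],key=cv2.contourArea)
P=np.array([onz('top',u,v,0.03)[:2] for u,v in c[:,0]]).astype(np.float32)
r=cv2.minAreaRect(P);print('tray@.03',r)
E
```

```text
tray@.03 ((0.5313659906387329, 0.20941758155822754), (0.21542440354824066, 0.11362908035516739), 84.4790267944336)
```

View pics/z1.png

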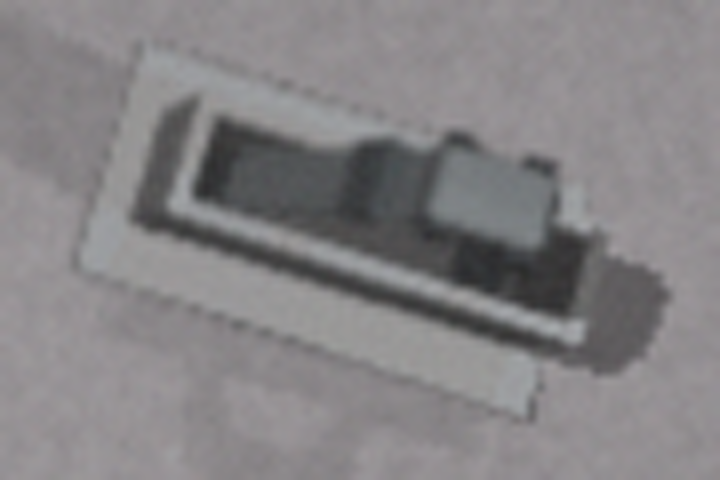

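View pics/z2.png

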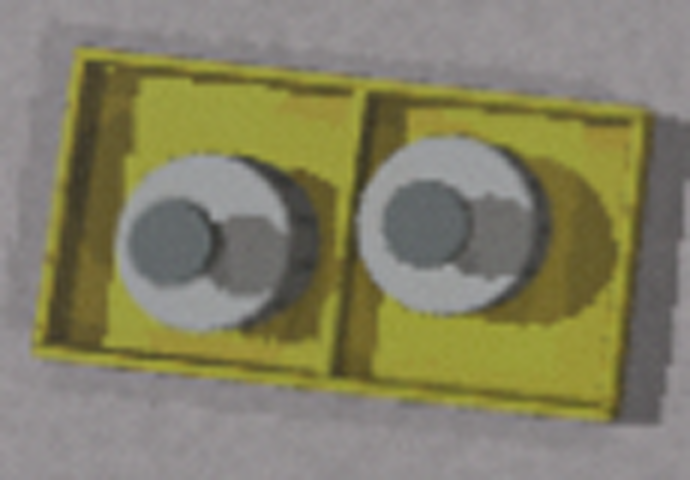

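View pics/z3.png

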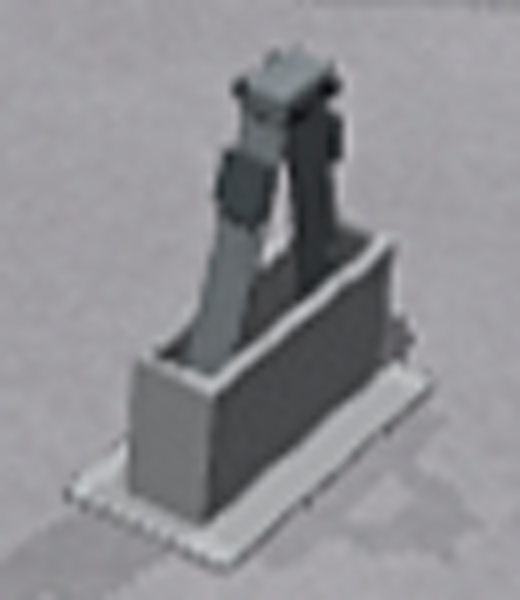

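View pics/z4.png

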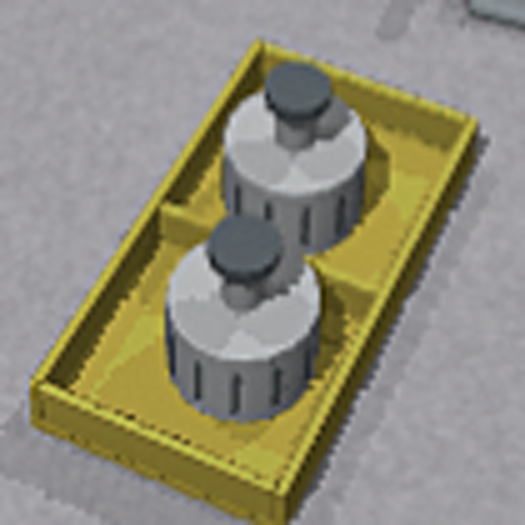

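```bash
python3 - <<'E'
from h import *
def Z(c,x,y,z,f,u0,v0): return onz(c,u0+(x+.5)/f-.5,v0+(y+.5)/f-.5,z)
fl=[Z('top',x,y,.004,8,280,190) for x,y in((145,40),(78,265),(530,418))]
for p in fl: print('flange',p.round(4))
print('sizes',np.linalg.norm(fl[0]-fl[1]),np.linalg.norm(fl[2]-fl[1]),'centre',((fl[0]+fl[2])/2).round(4))
d=fl[1]-fl[2];print('yaw of y',np.degrees(np.arctan2(d[1],d[0])))
rim=[Z('top',x,y,.065,8,280,190) for x,y in((200,92),(165,208),(585,345))]
for p in rim: print('rim',p.round(4))
print('rim sz',np.linalg.norm(rim[0]-rim[1]),np.linalg.norm(rim[2]-rim[1]),'c',((rim[0]+rim[2])/2).round(4)); d=rim[1]-rim[2];print('yaw',np.degrees(np.arctan2(d[1],d[0])))
h=[Z('top',x,y,.1605,8,280,190) for x,y in((440,140),(562,170),(545,250),(425,212))]
print('head',np.mean(h,0).round(4),[np.linalg.norm(h[i]-h[i-1]).round(4) for i in range(4)])
d=h[3]-h[2];print(np.degrees(np.arctan2(d[1],d[0])))
# side head top
hs=[Z('side',x,y,.1605,8,255,130) for x,y in((290,52),(338,72),(290,108),(243,85))]
print('head side',np.mean(hs,0).round(4),[np.linalg.norm(hs[i]-hs[i-1]).round(4) for i in range(4)])
for n,x,y in(('L',171,241),('R',427,223)): print('cap',n,Z('top',x,y,.084,6,90,195).round(4))
for n,x,y in(('L',206,242),('R',452,224)): print('bodytop',n,Z('top',x,y,.05,6,90,195).round(4))
for n,x,y in(('L',245,243),('R',299,86)): print('side cap',n,Z('side',x,y,.084,5,200,235).round(4))
E
```

```text
flange [ 0.6239 -0.1291  0.004 ]
flange [ 0.5586 -0.1089  0.004 ]
flange [ 0.5148 -0.2409  0.004 ]
sizes 0.06835599963944011 0.13905088876979937 centre [ 0.5694 -0.185   0.004 ]
yaw of y 71.61150180700669
rim [ 0.6028 -0.1331  0.065 ]
rim [ 0.5717 -0.1233  0.065 ]
rim [ 0.5353 -0.2373  0.065 ]
rim sz 0.032687048088264135 0.11970569207542375 c [ 0.5691 -0.1852  0.065 ]
yaw 72.31559836161588
head [ 0.5701 -0.184   0.1605] [np.float64(0.0174), np.float64(0.0301), np.float64(0.0194), np.float64(0.03)]
72.88488719098595
head side [ 0.5675 -0.179   0.1605] [np.float64(0.0279), np.float64(0.0197), np.float64(0.0294), np.float64(0.0203)]
cap L [0.5278 0.2538 0.084 ]
cap R [0.5351 0.1664 0.084 ]
bodytop L [0.5276 0.2526 0.05  ]
bodytop R [0.5351 0.1648 0.05  ]
side cap L [0.5273 0.2538 0.084 ]
side cap R [0.5347 0.1669 0.084 ]
```

The measurements agree:
- **Tongs:** (0.5695, −0.184), with their y axis at yaw 72.2°.
- **Canisters:** L at (0.5277, 0.2536) and R at (0.535, 0.1662).

Moving to above the caddy.

Request:
servo_tool([
  [[85,50,-35,10,0],[85,100,-70,20,0],[85,150,-105,20,-0.3],[85,200,-150,20,-0.77],[85,245,-195,20,-0.77]],
])

```text
time: 0.72
tool_pos: [0.3849, 0.4159, 0.2698]
tool_rot: [-0.0, 0.155, 0.988, -0.0]
contact_force: [1.4, 0.3, -0.6]
gripper_width: 0.997
```

Request:
servo_tool([
  [[85,30,-55,0,0],[85,55,-110,0,0],[85,80,-165,0,0],[85,105,-220,0,0],[85,125,-275,0,0]],
])

```text
time: 1.35
tool_pos: [0.5091, 0.1406, 0.2699]
tool_rot: [-0.0, 0.155, 0.988, -0.0]
contact_force: [-0.2, 0.7, -0.0]
gripper_width: 0.997
```

Request:
servo_tool([
  [[85,20,-60,0,0],[85,35,-120,0,0],[85,45,-180,0,0],[85,55,-240,0,0],[85,57,-290,0,0]],
])

```text
time: 1.98
tool_pos: [0.5656, -0.1497, 0.2697]
tool_rot: [-0.0, 0.156, 0.988, 0.0]
contact_force: [-0.7, -0.3, -0.4]
gripper_width: 0.992
```

Request:
servo_tool([
  [[85,0,-32,0,0],[85,0,-32,0,0],[85,0,-32,-40,0],[85,0,-32,-80,0],[85,0,-32,-80,0]],
])

```text
time: 2.6
tool_pos: [0.5633, -0.1772, 0.1858]
tool_rot: [-0.004, 0.155, 0.988, 0.001]
contact_force: [0.8, 0.5, 0.1]
gripper_width: 0.998
```

```bash
python3 - <<'E'
from h import *
print(state()['tool_pos'],state()['tool_rot'])
f=grab_frame('side');save('s1.png',cv2.resize(f[90:215,235:345],None,fx=5,fy=4.8,interpolation=cv2.INTER_CUBIC))
E
```

```text
[ 0.56332346 -0.17722875  0.18577495] [-0.00424617  0.15455415  0.98797426  0.00136069]
```

View pics/s1.png

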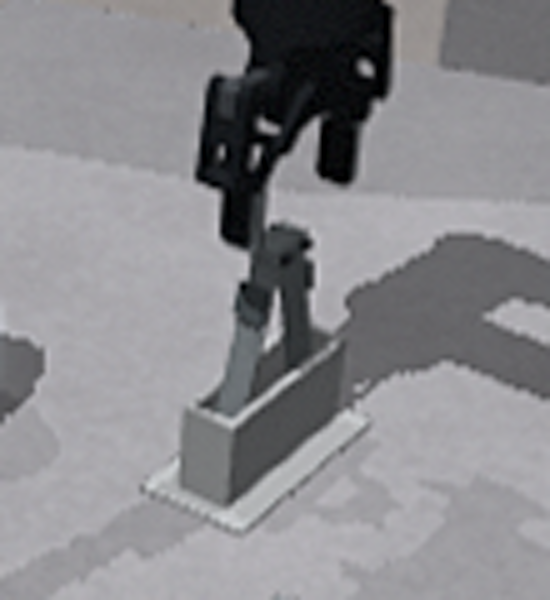

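The fingers straddle the head, one on each side, with clearance. Settling to check the standing offset.

Request:
servo_tool([
  [[85,0,0,0,0],[85,0,0,0,0],[85,0,0,0,0]],
])

```text
time: 3.02
tool_pos: [0.5664, -0.1796, 0.1918]
tool_rot: [0.001, 0.155, 0.988, -0.0]
contact_force: [0.4, -0.6, 0.0]
gripper_width: 0.999
```

Request:
servo_tool([
  [[85,3,-4.5,0,0],[85,3,-4.5,-25,0],[85,3,-4.5,-50,0],[85,3,-4.5,-72,0],[85,3,-4.5,-72,0]],
])

```text
time: 3.65
tool_pos: [0.5674, -0.1835, 0.116]
tool_rot: [-0.002, 0.155, 0.988, 0.001]
contact_force: [0.5, 0.9, 0.5]
gripper_width: 0.991
```

Request:
servo_tool([
  [[65,0,0,0,0],[60,0,0,0,0],[60,0,0,0,0]],
])

```text
time: 4.03
tool_pos: [0.5694, -0.1842, 0.1195]
tool_rot: [0.001, 0.155, 0.988, -0.0]
contact_force: [-0.1, -0.2, -0.1]
gripper_width: 0.701
```

Aligned with the tongs. Now a gentle squeeze to about 48 mm.

Request:
servo_tool([
  [[54,0,0,0,0],[51,0,0,0,0],[48,0,0,0,0],[48,0,0,0,0],[48,0,0,0,0]],
])

```text
time: 4.65
tool_pos: [0.5694, -0.1841, 0.1192]
tool_rot: [0.001, 0.155, 0.988, -0.0]
contact_force: [0.4, 1.0, 6.2]
gripper_width: 0.564
```

```bash
python3 - <<'E'
from h import *
print(state()['tool_pos'],state()['gripper_width']*85.4)
f=grab_frame('side');save('s2.png',cv2.resize(f[100:215,235:345],None,fx=5,fy=5,interpolation=cv2.INTER_CUBIC))
E
```

```text
[ 0.56939451 -0.18406746  0.11924442] 48.16258449672368
```

View pics/s2.png

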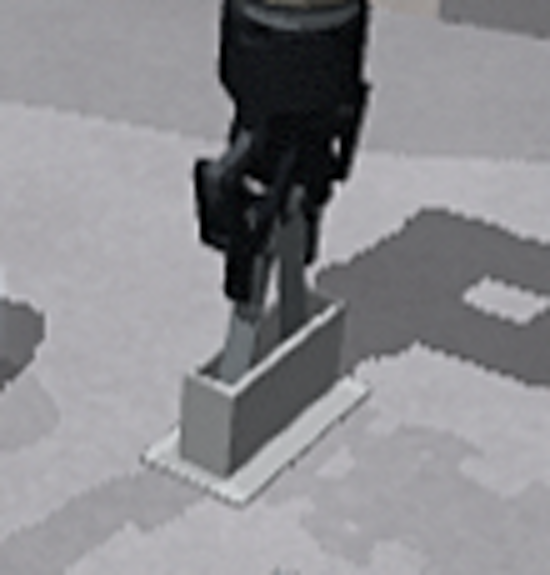

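Request:
servo_tool([
  [[47,0,0,0,0],[47,0,0,5,0],[47,0,0,20,0],[47,0,0,40,0],[47,0,0,60,0]],
])

```text
time: 5.32
tool_pos: [0.569, -0.1841, 0.1802]
tool_rot: [0.0, 0.155, 0.988, -0.0]
contact_force: [0.4, -0.6, -1.6]
gripper_width: 0.55
```

Request:
servo_tool([
  [[47,0,0,20,0],[47,0,0,40,0],[47,0,0,55,0],[47,0,0,60,0],[47,0,0,60,0]],
])

```text
time: 5.95
tool_pos: [0.5688, -0.1839, 0.2383]
tool_rot: [-0.0, 0.155, 0.988, 0.0]
contact_force: [-0.4, -0.7, -1.3]
gripper_width: 0.549
```

```bash
python3 - <<'E'
from h import *
print(state()['tool_pos'],state()['gripper_width']*85.4)
f=grab_frame('side');save('s3.png',cv2.resize(f[50:215,235:345],None,fx=4,fy=3.6,interpolation=cv2.INTER_CUBIC))
f=grab_frame('top');save('t3.png',f)
E
```

```text
[ 0.56875159 -0.18391325  0.23830605] 46.88351095142985
```

View pics/s3.png

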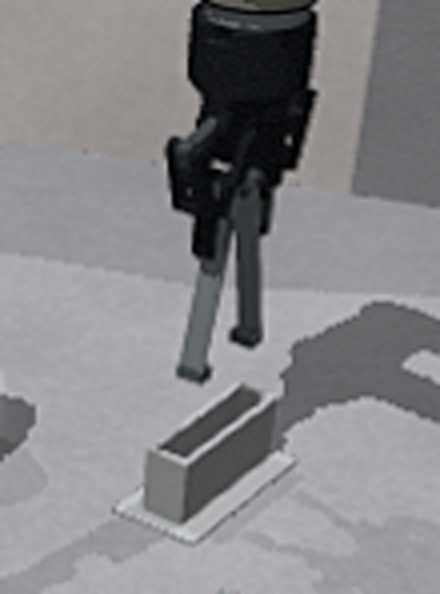

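The tongs are held upright, with the tips open. Carrying them over the right canister while turning −72°.

Request:
servo_tool([
  [[47,0,10,10,0],[47,-3,35,15,-1],[47,-6,65,20,-2],[47,-9,95,20,-3],[47,-12,125,20,-4]],
])

```text
time: 6.68
tool_pos: [0.5566, -0.0574, 0.2587]
tool_rot: [0.0, 0.359, 0.933, 0.0]
contact_force: [-0.4, 0.5, -2.4]
gripper_width: 0.545
```

Request:
servo_tool([
  [[47,-3,30,0,-1],[47,-6,60,0,-2],[47,-9,90,0,-3],[47,-12,120,0,-4],[47,-15,150,0,-5]],
])

```text
time: 7.3
tool_pos: [0.5413, 0.0926, 0.2586]
tool_rot: [-0.0, 0.588, 0.809, 0.0]
contact_force: [0.0, 0.4, -1.0]
gripper_width: 0.552
```

Request:
servo_tool([
  [[47,-3,30,0,-1],[47,-6,55,0,-2],[47,-7,70,0,-3],[47,-7,75,0,-3],[47,-7,75,0,-3]],
])

```text
time: 7.92
tool_pos: [0.5347, 0.1663, 0.2584]
tool_rot: [0.0, 0.705, 0.709, -0.0]
contact_force: [0.3, 0.1, -1.2]
gripper_width: 0.554
```

```bash
python3 - <<'E'
from h import *
s=state();print(s['tool_pos'],s['tool_rot'],s['gripper_width']*85.4,s['joint_pos'])
f=grab_frame('side');np.save('s4.npy',f);save('s4.png',cv2.resize(f[130:340,180:360],None,fx=3.3,fy=2.8,interpolation=cv2.INTER_CUBIC))
f=grab_frame('top');np.save('t4.npy',f);save('t4.png',cv2.resize(f[170:290,80:230],None,fx=5,fy=5,interpolation=cv2.INTER_CUBIC))
E
```

```text
[0.53465038 0.16625172 0.25840604] [ 3.98540644e-05  7.05446613e-01  7.08763054e-01 -8.30709184e-05] 47.28963257109982 [ 1.68637499e-01 -1.07069879e-01  1.75606464e+00 -1.61820798e-04
  1.49268694e+00  1.63959973e-01]
```

View pics/s4.png

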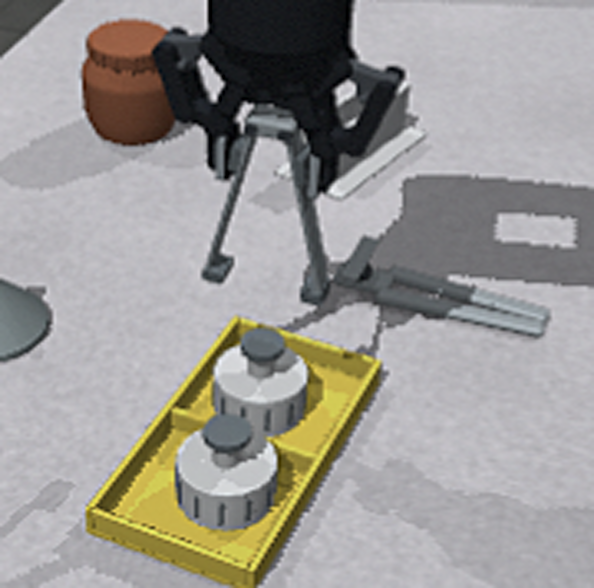

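View pics/t4.png

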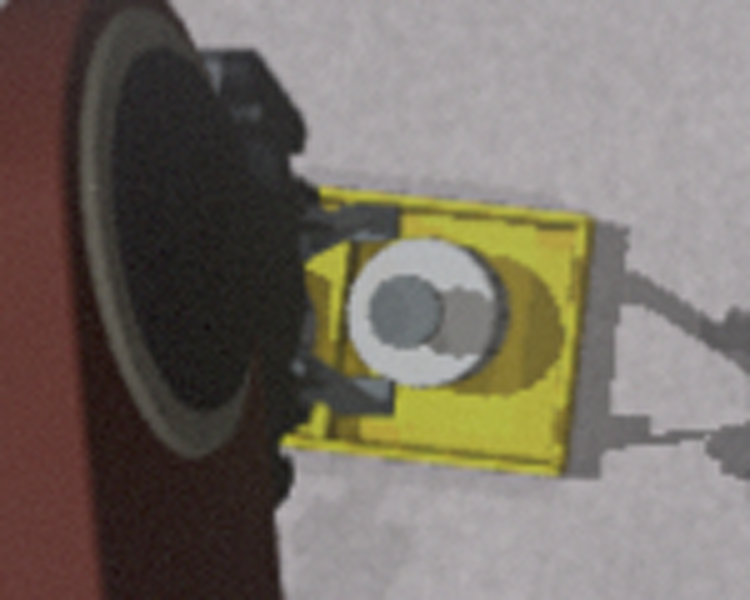

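```bash
python3 - <<'E'
from h import *
for x,y in((216,268),(315,289)): print('side tip',onz('side',180+(x+.5)/3.3-.5,130+(y+.5)/2.8-.5,.150).round(4))
for x,y in((400,208),(400,236),(394,380),(394,412)): print('top edge',onz('top',80+(x+.5)/5-.5,170+(y+.5)/5-.5,.156).round(4))
E
```

```text
side tip [0.5687 0.1655 0.15  ]
side tip [0.5039 0.1641 0.15  ]
top edge [0.5722 0.1543 0.156 ]
top edge [0.5619 0.1539 0.156 ]
top edge [0.5093 0.1543 0.156 ]
top edge [0.4977 0.1539 0.156 ]
```

The tips straddle the cap: mid x ≈ 0.5355, y ≈ 0.1645, gap about 52 mm. Descending around the neck.

Request:
servo_tool([
  [[47,0,1.5,-15,0],[47,0,1.5,-40,0],[47,0,1.5,-65,0],[47,0,1.5,-80,0],[47,0,1.5,-82,0]],
])

```text
time: 8.65
tool_pos: [0.5339, 0.1672, 0.1744]
tool_rot: [-0.001, 0.706, 0.708, -0.001]
contact_force: [0.2, -0.3, -0.5]
gripper_width: 0.549
```

```bash
python3 - <<'E'
from h import *
s=state();print(s['tool_pos'],s['contact_force'],s['gripper_width']*85.4)
f=grab_frame('side');np.save('s5.npy',f);save('s5.png',cv2.resize(f[170:330,200:320],None,fx=5,fy=3.75,interpolation=cv2.INTER_CUBIC))
E
```

```text
[0.53387484 0.16720769 0.17442609] [ 0.19434928 -0.30030988 -0.47472903] 46.85712157547368
```

View pics/s5.png

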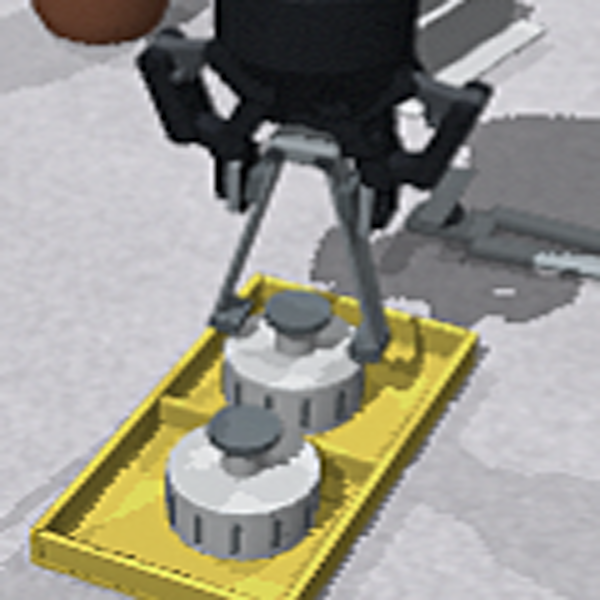

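The tips are level with the neck on both sides. Squeezing gradually.

Request:
servo_tool([
  [[44,0,0,0,0],[41,0,0,0,0],[39,0,0,0,0],[36,0,0,0,0],[33,0,0,0,0]],
])

```text
time: 9.32
tool_pos: [0.5349, 0.1677, 0.177]
tool_rot: [0.0, 0.706, 0.708, 0.0]
contact_force: [-2.1, -0.5, 2.7]
gripper_width: 0.434
```

Request:
servo_tool([
  [[30,0,0,0,0],[30,0,0,0,0],[30,0,0,0,0]],
])

```text
time: 9.7
tool_pos: [0.5349, 0.1677, 0.1769]
tool_rot: [0.0, 0.706, 0.708, 0.0]
contact_force: [-2.3, 0.1, 5.7]
gripper_width: 0.433
```

```bash
python3 - <<'E'
from h import *
s=state();print(s['tool_pos'],s['contact_force'],s['gripper_width']*85.4)
f=grab_frame('side');np.save('s6.npy',f);save('s6.png',cv2.resize(f[170:330,200:320],None,fx=5,fy=3.75,interpolation=cv2.INTER_CUBIC))
E
```

```text
[0.5349381  0.16769214 0.17694494] [-2.29155541  0.12056806  5.65536408] 36.98587753389157
```

View pics/s6.png

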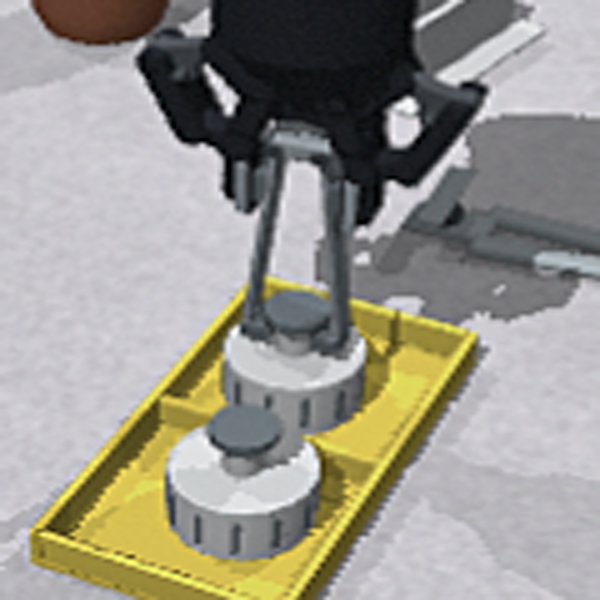

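Stopped at 37 mm, which is the on-neck width. Lifting straight up 60 mm.

Request:
servo_tool([
  [[30,0,0,5,0],[30,0,0,18,0],[30,0,0,34,0],[30,0,0,50,0],[30,0,0,60,0]],
])

```text
time: 10.38
tool_pos: [0.5354, 0.1677, 0.2384]
tool_rot: [0.001, 0.706, 0.708, 0.001]
contact_force: [-0.8, -0.4, -3.0]
gripper_width: 0.429
```

Request:
servo_tool([
  [[30,0,0,0,0],[30,0,0,0,0],[30,0,0,0,0],[30,0,0,0,0],[30,0,0,0,0]],
])

```text
time: 11.0
tool_pos: [0.5346, 0.1676, 0.236]
tool_rot: [-0.0, 0.706, 0.708, -0.0]
contact_force: [-1.1, 0.0, -2.7]
gripper_width: 0.434
```

```bash
python3 - <<'E'
from h import *
s=state();print(s['tool_pos'],s['contact_force'],s['ft_torque'],s['joint_efforts'],s['gripper_width']*85.4)
F=[]
for i in range(6):
    f=grab_frame('side');F.append(state()['contact_force'])
print(np.mean(F,0),np.std(F,0))
np.save('s7.npy',f);save('s7.png',cv2.resize(f[130:330,200:320],None,fx=5,fy=3,interpolation=cv2.INTER_CUBIC))
E
```

```text
[0.53464531 0.16755008 0.23598045] [-1.08986928e+00  1.52231842e-04 -2.66667530e+00] [ 0.00695619 -0.00725889  0.02138388] [ 6.75712581e-04 -3.44478714e+01 -3.85867918e+01 -2.40482668e-04
  6.24169814e-03  9.45409852e-06] 37.069449961997776
[ 0.08191934 -0.15914452 -2.90955195] [0.43539427 0.32831922 0.55927162]
```

View pics/s7.png

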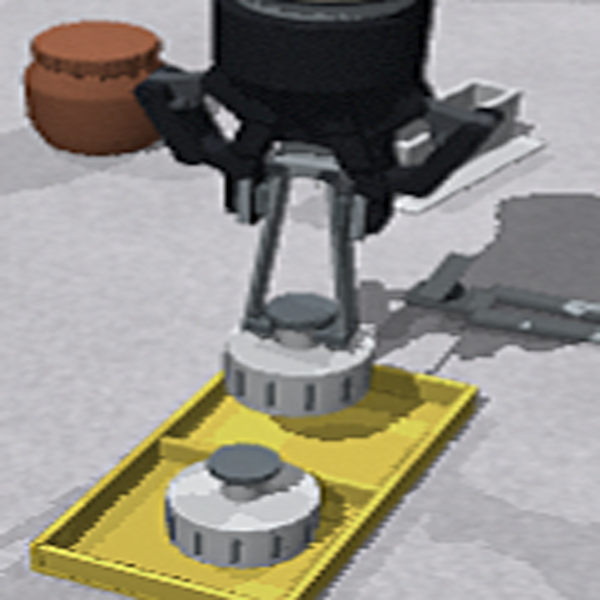

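It hangs upright and clear. The load is about −2.9 N, against −1.2 N for the tongs alone, so this is probably the soaked one. Setting it back gently.

Request:
servo_tool([
  [[30,0,0,-15,0],[30,0,0,-32,0],[30,0,0,-46,0],[30,0,0,-53,0],[30,0,0,-55,0]],
])

```text
time: 11.92
tool_pos: [0.5345, 0.1675, 0.1804]
tool_rot: [-0.0, 0.706, 0.708, -0.0]
contact_force: [0.1, -1.3, -3.4]
gripper_width: 0.438
```

Request:
servo_tool([
  [[30,0,0,-1,0],[30,0,0,-2,0],[30,0,0,-2,0]],
])

```text
time: 12.3
tool_pos: [0.535, 0.1676, 0.1797]
tool_rot: [0.0, 0.706, 0.708, 0.0]
contact_force: [-0.1, 0.6, -3.6]
gripper_width: 0.435
```

Request:
servo_tool([
  [[30,0,0,-1,0],[30,0,0,-2,0],[30,0,0,-2,0]],
])

```text
time: 12.68
tool_pos: [0.5348, 0.1676, 0.1772]
tool_rot: [-0.0, 0.706, 0.708, -0.0]
contact_force: [-0.5, -0.6, -3.2]
gripper_width: 0.441
```

Request:
servo_tool([
  [[30,0,0,-1,0],[30,0,0,-1,0],[30,0,0,-1,0]],
])

```text
time: 13.05
tool_pos: [0.5349, 0.1677, 0.1771]
tool_rot: [0.0, 0.706, 0.708, 0.0]
contact_force: [-2.3, -0.1, 2.7]
gripper_width: 0.437
```

Request:
servo_tool([
  [[30,0,0,-1,0],[30,0,0,-1,0],[30,0,0,-1,0]],
])

```text
time: 13.42
tool_pos: [0.535, 0.1677, 0.1769]
tool_rot: [0.0, 0.706, 0.708, 0.0]
contact_force: [-4.0, 0.2, 7.8]
gripper_width: 0.433
```

It's standing, with the force positive at 7.8 N. Opening slowly to 47 mm.

Request:
servo_tool([
  [[37,0,0,1,0],[39,0,0,1,0],[41,0,0,1,0],[43,0,0,1,0],[45,0,0,1,0]],
])

```text
time: 14.05
tool_pos: [0.5348, 0.1675, 0.1761]
tool_rot: [-0.0, 0.706, 0.708, -0.0]
contact_force: [-0.2, -0.3, -0.7]
gripper_width: 0.532
```

Request:
servo_tool([
  [[47,0,0,0,0],[47,0,0,0,0],[47,0,0,0,0]],
])

```text
time: 14.42
tool_pos: [0.5348, 0.1676, 0.1763]
tool_rot: [0.0, 0.706, 0.708, 0.0]
contact_force: [0.1, 0.2, -1.0]
gripper_width: 0.559
```

```bash
python3 - <<'E'
from h import *
s=state();print(s['tool_pos'],s['contact_force'],s['gripper_width']*85.4)
f=grab_frame('side');save('s8.png',cv2.resize(f[170:330,200:320],None,fx=5,fy=3.75,interpolation=cv2.INTER_CUBIC))
E
```

```text
[0.53480053 0.16756811 0.17633002] [ 0.08380401  0.17620185 -1.04916413] 47.70448107866617
```

View pics/s8.png

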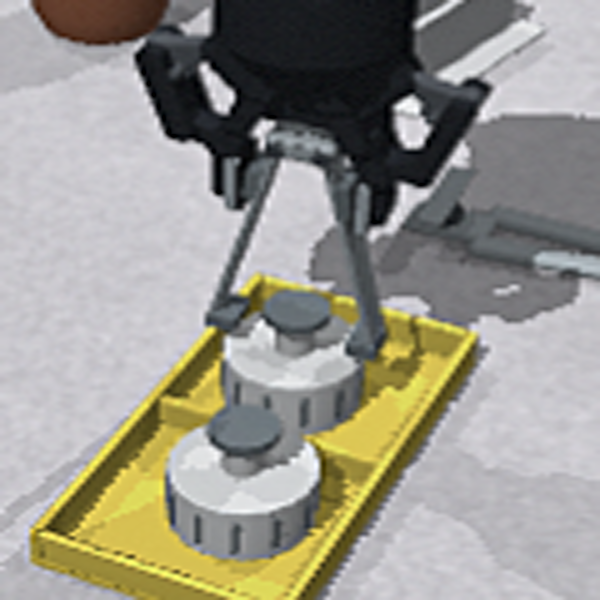

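The right canister is back, upright, with the tips open around the cap. Rising and moving over the left canister.

Request:
servo_tool([
  [[47,0,0,10,0],[47,0,0,30,0],[47,0,0,55,0],[47,0,0,70,0],[47,0,0,72,0]],
])

```text
time: 15.1
tool_pos: [0.5357, 0.1677, 0.2508]
tool_rot: [0.001, 0.706, 0.708, 0.002]
contact_force: [-0.0, -0.5, -1.5]
gripper_width: 0.554
```

Request:
servo_tool([
  [[47,-1,15,0,0],[47,-3,42,0,0],[47,-6,70,0,0],[47,-7,86,0,0],[47,-7,86,0,0]],
])

```text
time: 15.72
tool_pos: [0.5272, 0.2545, 0.2474]
tool_rot: [-0.0, 0.705, 0.709, -0.001]
contact_force: [0.3, -0.3, -1.3]
gripper_width: 0.551
```

```bash
python3 - <<'E'
from h import *
s=state();print(s['tool_pos'],s['contact_force'],s['gripper_width']*85.4)
f=grab_frame('side');np.save('s9.npy',f);save('s9.png',cv2.resize(f[150:340,180:330],None,fx=5,fy=3.1,interpolation=cv2.INTER_CUBIC))
f=grab_frame('top');np.save('t9.npy',f);save('t9.png',cv2.resize(f[170:290,50:200],None,fx=5,fy=5,interpolation=cv2.INTER_CUBIC))
E
```

```text
[0.52720228 0.25451852 0.24736704] [ 0.26397219 -0.29020699 -1.30331785] 47.06885750329357
```

View pics/s9.png

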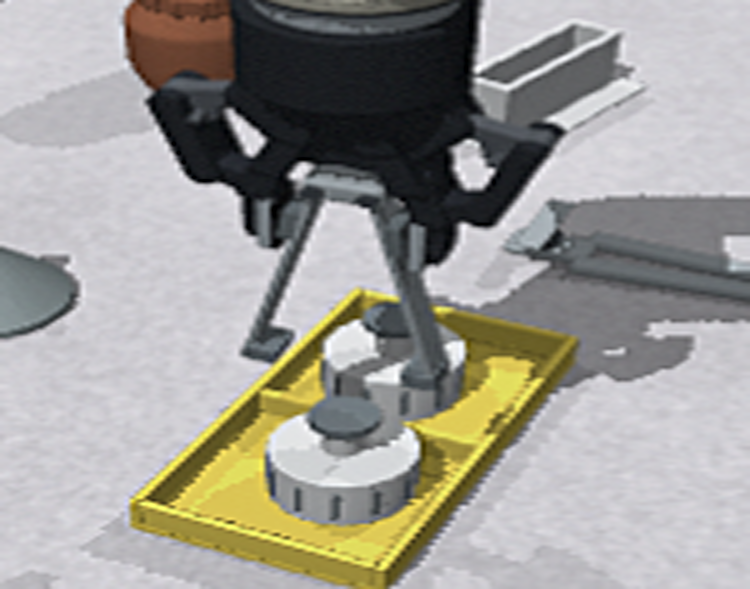

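View pics/t9.png

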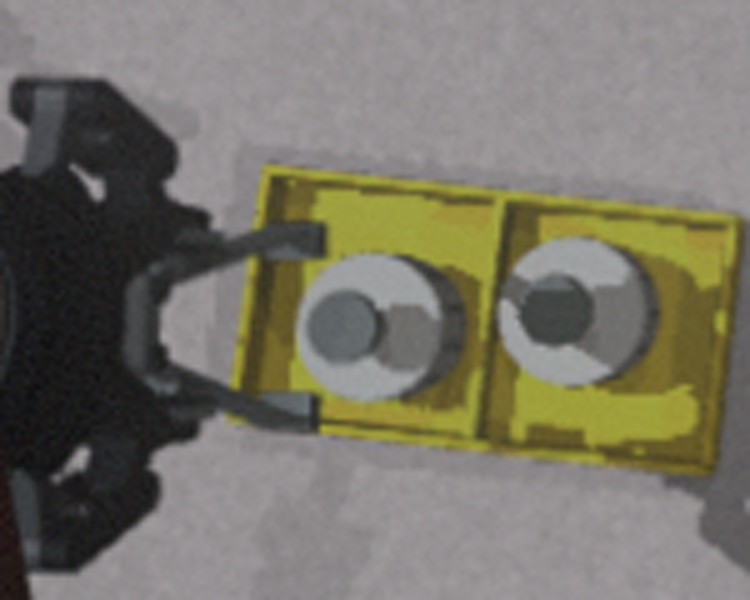

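```bash
python3 - <<'E'
from h import *
for x,y in((268,345),(425,378)): print('side tip',onz('side',180+(x+.5)/5-.5,150+(y+.5)/3.1-.5,.139).round(4))
for x,y in((325,225),(325,255),(318,395),(318,428)): print('top edge',onz('top',50+(x+.5)/5-.5,170+(y+.5)/5-.5,.145).round(4))
print('caps',onz('top',50+342/5-.5,170+327/5-.5,.084),onz('top',50+556/5-.5,170+311/5-.5,.084))
E
```

```text
side tip [0.5593 0.255  0.139 ]
side tip [0.4944 0.2582 0.139 ]
top edge [0.5655 0.2417 0.145 ]
top edge [0.5542 0.2411 0.145 ]
top edge [0.5022 0.2412 0.145 ]
top edge [0.49   0.2407 0.145 ]
caps [0.52748016 0.2541458  0.084     ] [0.5352085  0.16651303 0.084     ]
```

The tip centre (≈0.5275, 0.254) matches the left cap (0.5275, 0.254), and the right canister hasn't moved. Descending.

Request:
servo_tool([
  [[47,0,0,-12,0],[47,0,0,-35,0],[47,0,0,-58,0],[47,0,0,-69,0],[47,0,0,-71,0]],
])

```text
time: 16.45
tool_pos: [0.5273, 0.253, 0.1761]
tool_rot: [-0.0, 0.706, 0.708, -0.001]
contact_force: [0.2, 0.5, -0.6]
gripper_width: 0.548
```

Request:
servo_tool([
  [[44,0,0,0,0],[41,0,0,0,0],[39,0,0,0,0],[36,0,0,0,0],[33,0,0,0,0]],
])

```text
time: 17.08
tool_pos: [0.528, 0.2537, 0.1779]
tool_rot: [0.0, 0.706, 0.708, 0.0]
contact_force: [-0.9, 0.7, 1.9]
gripper_width: 0.432
```

Request:
servo_tool([
  [[30,0,0,0,0],[30,0,0,0,0],[30,0,0,0,0]],
])

```text
time: 17.45
tool_pos: [0.528, 0.2537, 0.1778]
tool_rot: [0.0, 0.706, 0.708, 0.0]
contact_force: [-1.7, 0.2, 3.0]
gripper_width: 0.435
```

```bash
python3 - <<'E'
from h import *
s=state();print(s['tool_pos'],s['contact_force'],s['gripper_width']*85.4)
f=grab_frame('side');save('s10.png',cv2.resize(f[180:340,190:310],None,fx=5,fy=3.75,interpolation=cv2.INTER_CUBIC))
E
```

```text
[0.52800241 0.25368743 0.17784244] [-1.65232651  0.23061072  3.02745574] 37.10785722415525
```

View pics/s10.png

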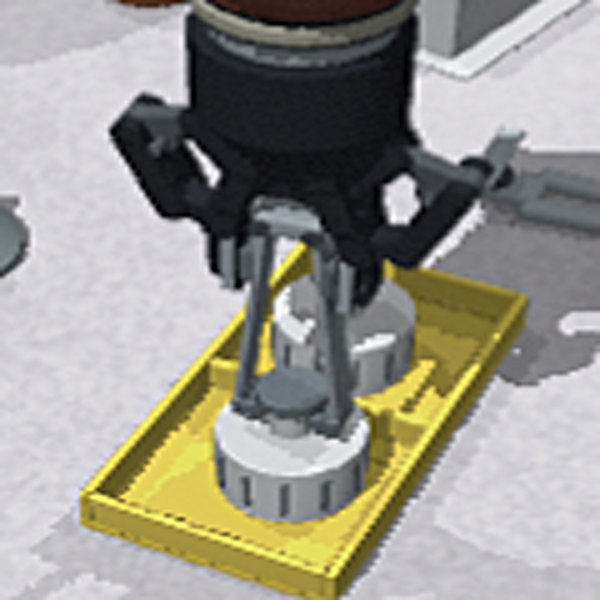

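The tips have closed on the left canister's neck (37 mm). Lifting.

Request:
servo_tool([
  [[30,0,0,5,0],[30,0,0,18,0],[30,0,0,34,0],[30,0,0,50,0],[30,0,0,60,0]],
])

```text
time: 18.12
tool_pos: [0.5284, 0.2538, 0.2395]
tool_rot: [0.001, 0.706, 0.708, 0.001]
contact_force: [0.3, 0.2, -1.6]
gripper_width: 0.442
```

Request:
servo_tool([
  [[30,0,0,0,0],[30,0,0,0,0],[30,0,0,0,0],[30,0,0,0,0],[30,0,0,0,0]],
])

```text
time: 18.75
tool_pos: [0.5277, 0.2535, 0.237]
tool_rot: [-0.0, 0.706, 0.708, -0.0]
contact_force: [0.8, 0.8, -1.6]
gripper_width: 0.434
```

```bash
python3 - <<'E'
from h import *
s=state();print(s['tool_pos'],s['contact_force'],s['gripper_width']*85.4)
F=[]
for i in range(8):
    f=grab_frame('side');F.append(state()['contact_force'])
print(np.mean(F,0),np.std(F,0))
save('s11.png',cv2.resize(f[130:340,190:310],None,fx=5,fy=2.85,interpolation=cv2.INTER_CUBIC))
E
```

```text
[0.52766625 0.25352523 0.23700374] [ 0.79242638  0.79916405 -1.6487173 ] 37.07888885996504
[-0.31546885 -0.01024336 -1.76956895] [0.38599485 0.30834497 0.48905168]
```

View pics/s11.png

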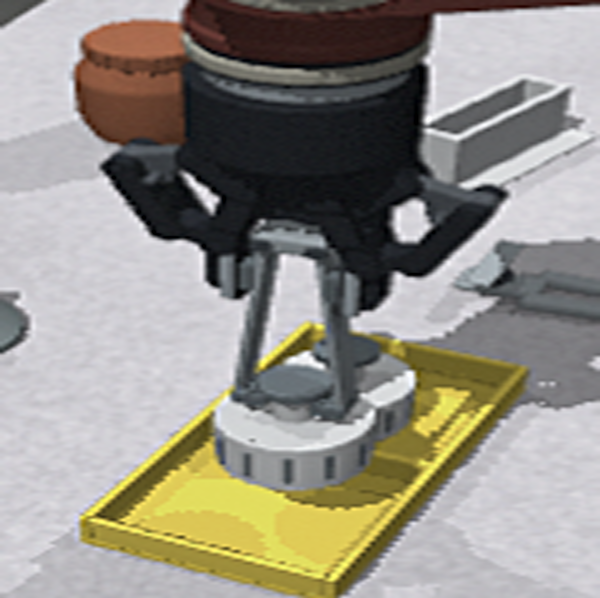

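Left one: −1.77 N mean over 8 readings. Right one: about −2.7 to −3.6 N. So the right canister is soaked and the left is light. Setting the left one back.

Request:
servo_tool([
  [[30,0,0,-15,0],[30,0,0,-32,0],[30,0,0,-46,0],[30,0,0,-54,0],[30,0,0,-56,0]],
])

```text
time: 19.77
tool_pos: [0.5274, 0.2534, 0.1802]
tool_rot: [-0.0, 0.706, 0.708, -0.001]
contact_force: [-0.0, -0.0, -1.8]
gripper_width: 0.435
```

Request:
servo_tool([
  [[30,0,0,-1,0],[30,0,0,-2,0],[30,0,0,-3,0],[30,0,0,-3,0]],
])

```text
time: 20.27
tool_pos: [0.5278, 0.2536, 0.1785]
tool_rot: [0.0, 0.706, 0.708, 0.0]
contact_force: [-0.2, 0.1, -0.7]
gripper_width: 0.437
```

Request:
servo_tool([
  [[30,0,0,-1,0],[30,0,0,-1,0],[30,0,0,-1,0]],
])

```text
time: 20.65
tool_pos: [0.5279, 0.2537, 0.1779]
tool_rot: [0.0, 0.706, 0.708, 0.0]
contact_force: [-0.5, -0.0, 2.4]
gripper_width: 0.431
```

Standing again (+2.4 N). Going 0.5 mm lower to be sure, then releasing.

Request:
servo_tool([
  [[30,0,0,-0.5,0],[37,0,0,0,0],[39,0,0,0,0],[41,0,0,0,0],[43,0,0,0,0]],
])

```text
time: 21.28
tool_pos: [0.5276, 0.2535, 0.1767]
tool_rot: [-0.0, 0.706, 0.708, -0.0]
contact_force: [-0.4, 0.3, -0.7]
gripper_width: 0.503
```

Request:
servo_tool([
  [[45,0,0,0,0],[47,0,0,0,0],[47,0,0,0,0],[47,0,0,0,0]],
])

```text
time: 21.78
tool_pos: [0.5278, 0.2536, 0.1773]
tool_rot: [-0.0, 0.706, 0.708, 0.0]
contact_force: [-0.0, 0.1, -0.3]
gripper_width: 0.553
```

```bash
python3 - <<'E'
from h import *
s=state();print(s['tool_pos'],s['contact_force'],s['gripper_width']*85.4)
f=grab_frame('side');save('s12.png',cv2.resize(f[180:340,190:310],None,fx=5,fy=3.75,interpolation=cv2.INTER_CUBIC))
E
```

```text
[0.5277886  0.25355894 0.1773325 ] [-0.04880572  0.12724244 -0.29044983] 47.22931667452361
```

View pics/s12.png

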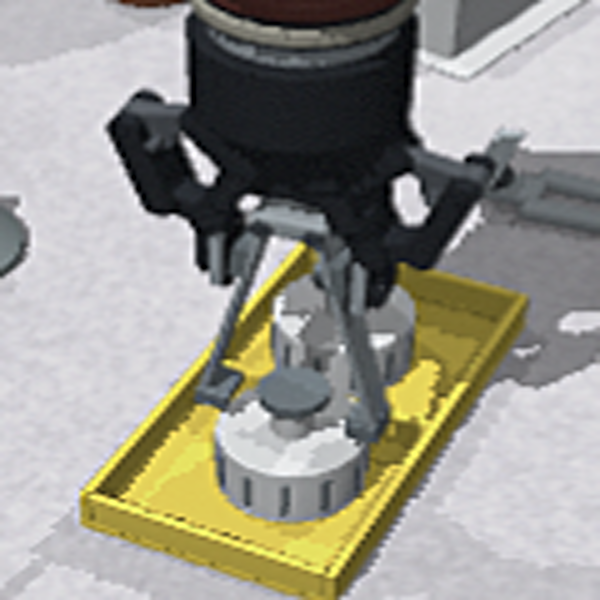

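Released, standing upright, tips clear. Rising and going back over the right canister.

Request:
servo_tool([
  [[47,0,0,10,0],[47,0,0,30,0],[47,0,0,55,0],[47,0,0,70,0],[47,0,0,72,0]],
])

```text
time: 22.45
tool_pos: [0.5286, 0.2539, 0.2518]
tool_rot: [0.001, 0.706, 0.708, 0.002]
contact_force: [0.0, -0.4, -1.7]
gripper_width: 0.551
```

Request:
servo_tool([
  [[47,1,-15,0,0],[47,3,-42,0,0],[47,6,-70,0,0],[47,7,-86.5,0,0],[47,7,-86.5,0,0]],
])

```text
time: 23.08
tool_pos: [0.5345, 0.1659, 0.2486]
tool_rot: [-0.0, 0.707, 0.707, -0.0]
contact_force: [0.8, 0.3, -1.2]
gripper_width: 0.549
```

Request:
servo_tool([
  [[47,0,0,0,0]],
])

```text
time: 23.2
tool_pos: [0.5346, 0.1674, 0.249]
tool_rot: [-0.0, 0.706, 0.708, -0.0]
contact_force: [-0.9, 0.9, -0.6]
gripper_width: 0.548
```

```bash
python3 - <<'E'
from h import *
s=state();print(s['tool_pos'],s['contact_force'],s['gripper_width']*85.4)
f=grab_frame('side');save('s13.png',cv2.resize(f[150:340,180:330],None,fx=5,fy=3.1,interpolation=cv2.INTER_CUBIC))
f=grab_frame('top');save('t13.png',cv2.resize(f[170:290,80:230],None,fx=5,fy=5,interpolation=cv2.INTER_CUBIC))
E
```

```text
[0.53460786 0.16739362 0.24902849] [-0.9279934   0.89443448 -0.63302959] 46.81300535367477
```

View pics/s13.png

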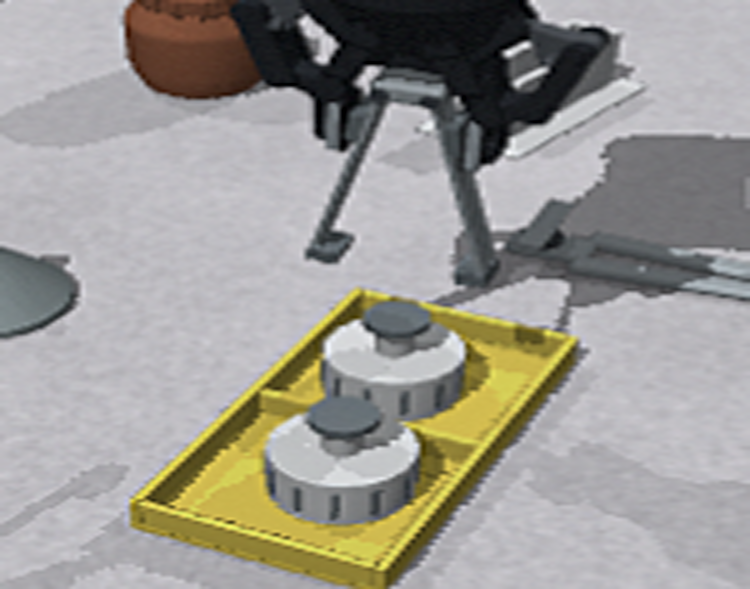

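View pics/t13.png

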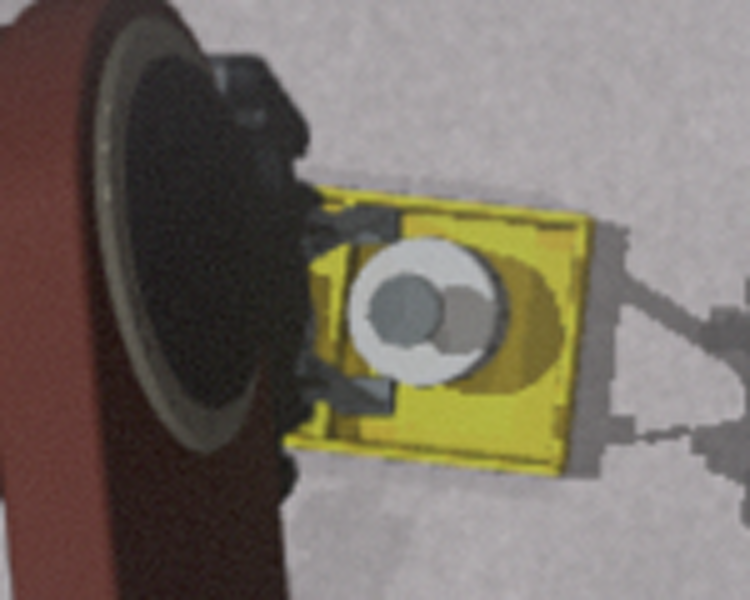

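Both canisters stand upright and the tips are in the same relation to the right one as before. Descending and gripping.

Request:
servo_tool([
  [[47,0,0,-12,0],[47,0,0,-35,0],[47,0,0,-58,0],[47,0,0,-69,0],[47,0,0,-72,0]],
])

```text
time: 23.92
tool_pos: [0.5343, 0.1672, 0.1762]
tool_rot: [-0.001, 0.706, 0.708, -0.001]
contact_force: [-0.5, -0.1, -1.1]
gripper_width: 0.554
```

Request:
servo_tool([
  [[44,0,0,0,0],[41,0,0,0,0],[39,0,0,0,0],[36,0,0,0,0],[33,0,0,0,0]],
])

```text
time: 24.55
tool_pos: [0.5351, 0.1672, 0.1781]
tool_rot: [0.0, 0.706, 0.708, 0.0]
contact_force: [-0.9, -0.4, 3.7]
gripper_width: 0.436
```

Request:
servo_tool([
  [[30,0,0,0,0],[30,0,0,0,0],[30,0,0,0,0]],
])

```text
time: 24.92
tool_pos: [0.5351, 0.1671, 0.1781]
tool_rot: [0.0, 0.706, 0.708, 0.0]
contact_force: [-2.2, -0.2, 5.2]
gripper_width: 0.431
```

Request:
servo_tool([
  [[30,0,0,5,0],[30,0,0,20,0],[30,0,0,40,0],[30,0,0,60,0],[30,0,0,80,0]],
])

```text
time: 25.55
tool_pos: [0.5351, 0.1671, 0.2595]
tool_rot: [0.0, 0.706, 0.708, 0.001]
contact_force: [-0.1, -0.2, -3.1]
gripper_width: 0.436
```

Request:
servo_tool([
  [[30,0,0,15,0],[30,0,0,25,0],[30,0,0,30,0],[30,0,0,30,0],[30,0,0,30,0]],
])

```text
time: 26.18
tool_pos: [0.5344, 0.167, 0.2863]
tool_rot: [-0.0, 0.706, 0.708, -0.001]
contact_force: [0.2, -0.5, -2.7]
gripper_width: 0.433
```

Request:
servo_tool([
  [[30,0,0,0,0],[30,0,0,0,0],[30,0,0,0,0],[30,0,0,0,0],[30,0,0,0,0]],
])

```text
time: 26.8
tool_pos: [0.5348, 0.1671, 0.2873]
tool_rot: [0.0, 0.706, 0.708, -0.0]
contact_force: [0.2, 0.1, -3.7]
gripper_width: 0.435
```

```bash
python3 - <<'E'
from h import *
s=state();print(s['tool_pos'],s['contact_force'],s['gripper_width']*85.4,abs(s['joint_vel']).max())
F=[]
for i in range(8):
    f=grab_frame('side');F.append(state()['contact_force'])
print(np.mean(F,0),state()['time'],state()['tool_pos'])
save('s14.png',f)
save('s14z.png',cv2.resize(f[90:340,180:330],None,fx=4,fy=2.4,interpolation=cv2.INTER_CUBIC))
save('t14.png',grab_frame('top'))
E
```

```text
[0.53477319 0.16706347 0.28731314] [ 0.18644667  0.06395251 -3.73523522] 37.14396313656406 0.0016203047373084193
[-0.042863   -0.19638363 -3.15428995] 27.2 [0.53479681 0.16707701 0.28733278]
```

View pics/s14z.png

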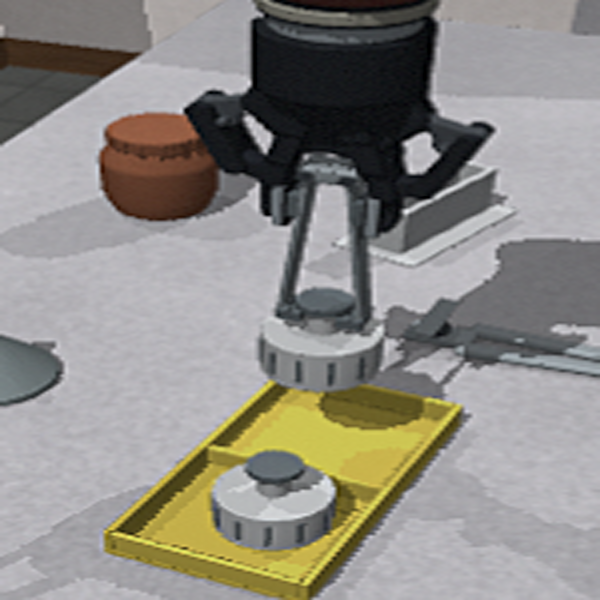

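View pics/t14.png

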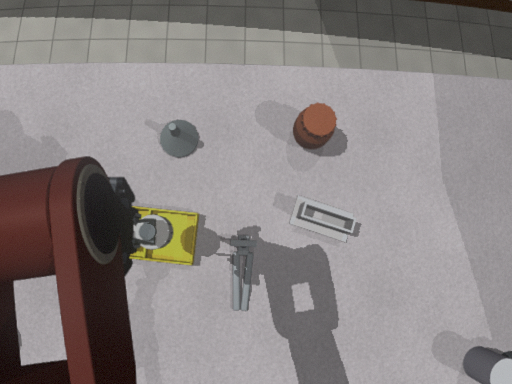

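The soaked canister hangs upright about 109 mm above the tray floor, clear of everything (load −3.15 N). The light one stands in the tray. The jar (316,125), funnel (180,137) and opener (242,270) are where they started.

```bash
python3 -c "
from plant import job_done,state
job_done();print(state()['time'])"
```

```text
the job is handed in; nothing more can be done
the job is handed in; nothing more can be done
```

The job is handed in at about 27 s. The tongs are holding the soaked canister upright and steady, about 109 mm above the tray floor and clear of everything. It was the one in the right-hand bay (lower y). The light one stands upright in its own bay.

I took the tongs from the caddy and lifted the right canister first, then the left, each about 60 mm for over half a second. I lowered each one slowly until the wrist force showed it was standing, then released it. The right one was then lifted again.

- **Weights:** the wrist read about −2.9 N with the right canister (−3.15 N on the second lift) and −1.8 N with the left. The tongs alone read about −1.2 N. Single readings vary by about 0.5 N, but the gap is clear.
- **Final pictures:** the jar, funnel and can opener are where they started. Finger opening was 37 mm, as expected for tips closed on a neck, and the arm was at rest.
- **Failed or disagreeing checks:** no check failed. One disagreed: the first position of the tongs' head from the side picture was about 5 mm off the top view. I used the top view, which agreed with the caddy, and the grasp was good.

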